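# Put away the film bench parts

### The job

Clear the parts lying on the light table to where each kind belongs: slip the two black film cores over the two posts of the core rack, one on each post and flat on its plate; stand the two grey metal guide rollers upright next to each other on the floor of the low-walled tray; and lay the square steel shaft level in the cradle, resting in both saddles. Leave the loupe standing where it is.

Things in the scene. Friction and masses are not known exactly. Their poses are not given: they have to be found in the camera images.
- core_a: film core: short black plastic tube, 50 mm outside diameter, 28 mm bore right through, 35 mm high, 40 g, standing on end on the bench. Origin: centre of its underside, z up. The two cores are alike and interchangeable.
- core_b: film core: short black plastic tube, 50 mm outside diameter, 28 mm bore right through, 35 mm high, 40 g, standing on end on the bench. Origin: centre of its underside, z up. The two cores are alike and interchangeable.
- roller_a: guide roller: small solid grey aluminium bobbin standing on end, 36 mm high; a 38 mm diameter flange, 9 mm thick, at the bottom and another at the top, 28 mm waist between them; 90 g. Origin: centre of its underside, z up. The two rollers are alike and interchangeable.
- roller_b: guide roller: small solid grey aluminium bobbin standing on end, 36 mm high; a 38 mm diameter flange, 9 mm thick, at the bottom and another at the top, 28 mm waist between them; 90 g. Origin: centre of its underside, z up. The two rollers are alike and interchangeable.
- shaft: rewind shaft: plain grey steel bar 14 mm square and 90 mm long, lying flat, with a 10 mm round stub, 12 mm long, on the axis at each end (114 mm over all); 160 g. Its length runs along its own y axis (either end may go either way). Origin: middle of its length, on its underside; z up.
- core_rack: core rack: flat grey plate 78 x 150 mm, 6 mm thick, without walls, with two upright brass posts, 8 mm diameter, standing 18 mm above the plate, at y = +38 mm and y = -38 mm (x = 0) in its frame. Fixed to the bench; long side along its own y axis. Origin: centre of its underside, on the bench.
- roller_tray: roller tray: grey open tray 80 x 150 mm outside, 14 mm high over all, walls 4 mm thick, flat inner floor 72 x 142 mm lying 4 mm above the bench. Fixed to the bench; long side along its own y axis. Origin: centre of its underside, on the bench.
- shaft_cradle: shaft cradle: grey plate 64 x 140 x 5 mm with two U-shaped saddles, 8 mm thick along y, 50 mm wide along x, at y = +26 and -26 mm (44 mm clear between). Flat seats, 34 mm wide, 20 mm above the bench, between prongs 10 mm higher. The shaft lies across both seats, centred, along the cradle's y. Fixed; long side along its y. Origin: centre of its underside, on the bench.
- loupe: loupe, to be left alone: loose upright magnifier, 50 mm high, clear 40 mm diameter skirt with a black 44 mm diameter, 20 mm high eyepiece on top; 130 g. Origin: centre of its underside.

How it is judged:
By the outcome, as a careful person would: the job done as asked, in the order asked, and still so for the second after the job is handed in, with the robot touching nothing.
It also fails if it takes over 118 s, if anything falls off the work surface, if the arm or the gripper's body presses on something with over 40 N, if the wrist force passes 120 N, or if a joint passes its speed limit or range.

### The arm

A 6-joint arm with a two-finger parallel gripper is mounted at the origin on the work surface. World frame = base frame: x ahead of the robot, y to its left, z up, the work surface at z = 0. Lengths are in mm, angles in degrees, forces in N, time in s.
With the tool pointing down it reaches from about 300 to 850 mm from the base axis. Payload 4.2 kg.
Tool frame: the origin (TCP) lies between the finger pads; the fingertips stand 11 mm ahead of it and the grasp point (between the pads) lies 8 mm behind it (env.tips_ahead is the distance from the TCP to the fingertips, in mm); z points along the fingers, y is the line along which they close (so a half turn about z gives the same grasp; the last joint's range is limited). The gripper opens to 91 mm and grips with 3 to 60 N. Pads are 32 mm wide; open, the fingers measure 118 mm over their backs; the gripper's body (76 mm by 178 mm) begins 60 mm behind the grasp point.
Start: joints at [-69.557, 18.312, 89.639, -0, 72.044, -1.146], TCP at [211.573, -534.676, 224.976] pointing down, gripper open.
Joint ranges: [-177.97, 177.97], [-48.28, 115.42], [12.27, 149.76], [-77.06, 257.06], [2.81, 150.46], [-146.56, 146.56]. Speed limits (degrees/s): [147.25, 147.25, 180, 180, 180, 180].

### API

Orientations are given as [roll, pitch, yaw] about the fixed x, y, z axes, in that order (R = Rz(yaw) Ry(pitch) Rx(roll)).
In Python, from workcell import env, cams gives the robot as it stands.
- The arm moves only by the tool step_arm, never from a script. Its arguments are lists of equal length, an entry for each row: "linear": the shift along the tool's x, y, z in units of 30 cm (1.0 is 30 cm), a list of three; "turn": the turn about the tool's z in units of 360 degrees (1.0 is 360 degrees). In form: {"linear": [[tx, ty, tz], ...], "turn": [turn, ...]}. A call has 1 to 20 rows; each row is the pose to reach, as a shift and turn from the pose commanded when the call began, along the tool's axes at that moment, turning the shorter way round; what a row does not reach only later rows make up. A row lasts 1/8 s, in which the tool goes at most 62.5 mm and 10.7 degrees, less where a joint would pass 70% of its speed; a pose out of reach is approached as far as the arm can. A call with a number of a shift or a turn outside -1 to 1 is refused whole. A call with a gripper value outside its range is refused whole. "fingers" is the closure, from -1 (fully open) to 1 (shut), so that 0 is half open, set as the call begins (left out, the last holds). The fingers move at their own pace and stop on an object; "force" is the grip in N (left out, the last holds). Time passes only in rows, so rows that repeat a pose let the fingers close. It gives the time, the measured TCP pose, the force, the opening and the grip force at its end, in the units of the state.
- env.state(): the state, without advancing time (a new reading comes with each control period).
- cams.grab_frame(name): name is "side" or "top"; returns a dict with "color" (384x512x3 uint8, blue, green, red), "fx", "fy", "cx", "cy" (pixels), "dist" ([k1, k2, p1, p2, k3] as OpenCV has them; the pictures are not rectified), "extrinsics" (4x4, takes a point from camera to world coordinates). Camera axes: x right, y down, z forward; pixel columns grow to the right and rows downward; lengths in mm; the calibration is good to about 2 mm. A picture is of the moment at which its call begins. There is no depth.
- env.job_done(): hands the job in; it is judged then, once.
The state is a dict: "time_s": time; "qpos": joint angles; "qvel": joint speeds; "effort": joint torques, N m; "ee_pos": TCP position; "ee_rot": TCP orientation; "force": force on the tool from outside, world axes, zero at the start; "torque": the same for the moment, N m; "gripper_width": finger opening in mm; "gripper_force": force on a finger pad.
Only numpy, scipy, OpenCV 4.12 (cv2) and the standard library are available. Lean on these libraries where they do the work, as an engineer would, in place of code of your own. Each camera call takes 0.05 s, during which the arm holds its last target. There are 200 camera calls.

## Working session

There is one attempt and no reset: what is moved stays moved. The work goes in short steps, Python scripts to look and compute and a tool call to move; the robot and the scene stay as the last step left them, time stands still between calls to the robot, and variables do not carry over. Pictures are saved under pics/ and viewed, at most 14 in all, crops included, and the job is handed in when it is done.

Besides the shell and the picture viewer there is one more tool, called as a command line: name --pt "numbers of a row" for each row, then --argument value for the rest. step_arm: Moves the arm, as the interface text tells. Its arguments: {"type":"object","properties":{"linear":{"type":"array"},"turn":{"type":"array"},"fingers":{"type":"number"},"force":{"type":"number"}},"required":["linear","turn"]}

```bash
ls; mkdir -p pics; python3 - <<'E'
from workcell import env, cams
import cv2,numpy as np
s=env.state(); print(s['time_s'],s['ee_pos'],s['ee_rot'],s['gripper_width'],env.tips_ahead)
for n in('top','side'):
    f=cams.grab_frame(n); cv2.imwrite(f'pics/{n}0.png',f['color']); print(n,f['fx'],f['fy'],f['cx'],f['cy'],f['dist']); print(np.round(f['extrinsics'],3))
E
```

```text
pics
0.0 [ 211.40388665 -534.20714118  224.13024793] [-1.79898958e+02 -1.85239789e-03  2.15879233e+01] 91.44685657477413 11.0
top 395.8718184300471 395.8718184300471 259.4437403574308 192.8662154300437 [0.01787756 0.         0.         0.         0.        ]
[[-1.70000e-02 -9.83000e-01  1.80000e-01  3.39539e+02]
 [-1.00000e+00  1.80000e-02  0.00000e+00  2.39670e+01]
 [-4.00000e-03 -1.80000e-01 -9.84000e-01  8.98863e+02]
 [ 0.00000e+00  0.00000e+00  0.00000e+00  1.00000e+00]]
side 489.69446078223217 489.69446078223217 258.6343077541282 196.76172755719543 [0.0417464 0.        0.        0.        0.       ]
[[-9.96000e-01 -6.40000e-02  5.70000e-02  4.34490e+02]
 [-8.40000e-02  6.31000e-01 -7.72000e-01  1.04994e+03]
 [ 1.30000e-02 -7.74000e-01 -6.34000e-01  9.17551e+02]
 [ 0.00000e+00  0.00000e+00  0.00000e+00  1.00000e+00]]
```

View pics/top0.png

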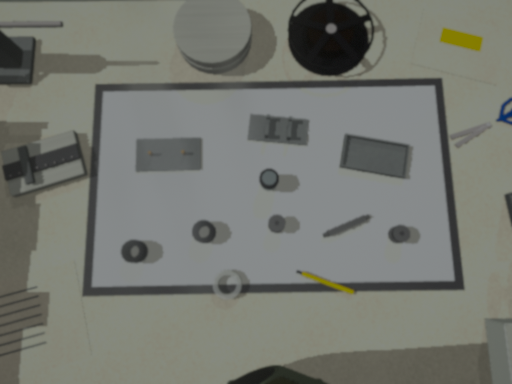

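View pics/side0.png

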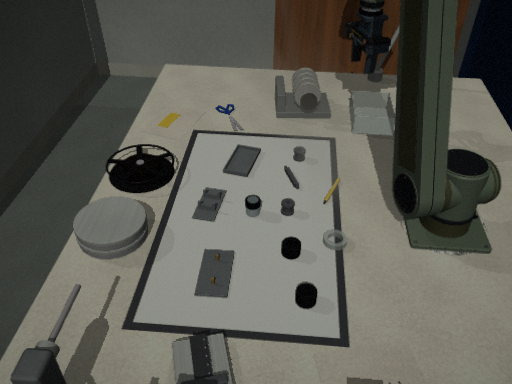

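Top view: rack (169,155), cradle (279,129), tray (376,157), loupe (269,178), cores (134,251) and (204,231), rollers (277,224) and (400,234), shaft (347,226). The side view agrees; the ring at (229,284) is a distractor.

```bash
cat > h.py <<'E'
import numpy as np,cv2
from workcell import env,cams
def cast(f,uv,z):
    K=np.array([[f['fx'],0,f['cx']],[0,f['fy'],f['cy']],[0,0,1]])
    p=cv2.undistortPoints(np.array(uv,float).reshape(-1,1,2),K,np.array(f['dist']))[:,0]
    d=np.c_[p,np.ones(len(p))]@f['extrinsics'][:3,:3].T; o=f['extrinsics'][:3,3]
    return (o+d*((z-o[2])/d[:,2])[:,None])[:,:2]
def proj(f,P):
    T=np.linalg.inv(f['extrinsics']);K=np.array([[f['fx'],0,f['cx']],[0,f['fy'],f['cy']],[0,0,1]])
    return cv2.projectPoints(np.array(P,float).reshape(-1,1,3),cv2.Rodrigues(T[:3,:3])[0],T[:3,3],K,np.array(f['dist']))[0][:,0]
def crop(f,name,x0,y0,w,h,s):
    c=cv2.resize(f['color'][y0:y0+h,x0:x0+w],None,fx=s,fy=s,interpolation=cv2.INTER_CUBIC); cv2.imwrite('pics/'+name,np.clip(c*1.3,0,255).astype('uint8'))
E
python3 - <<'E'
from h import *
f=cams.grab_frame('top'); g=cams.grab_frame('side')
crop(f,'t1.png',110,100,320,175,2.5)
crop(g,'s1.png',180,130,180,180,3.3)
for n,im in(('t',f),('s',g)):
    v=im['color'].max(2)
    for th in (60,100,125):
        m=(v<th).astype('uint8'); k,_,st,c=cv2.connectedComponentsWithStats(m)
        print(n,th,[(tuple(st[i]),np.round(c[i],1).tolist()) for i in range(1,k) if 40<st[i,4]<3000 and 100<c[i][0]<440 and 95<c[i][1]<320])
E
```

```text
t 60 [((np.int32(258), np.int32(79), np.int32(205), np.int32(211), np.int32(2454)), [409.3, 178.5]), ((np.int32(261), np.int32(176), np.int32(17), np.int32(13), np.int32(57)), [270.1, 184.4]), ((np.int32(204), np.int32(222), np.int32(11), np.int32(19), np.int32(94)), [210.2, 231.7]), ((np.int32(125), np.int32(242), np.int32(22), np.int32(19), np.int32(201)), [137.0, 252.6]), ((np.int32(241), np.int32(285), np.int32(10), np.int32(7), np.int32(51)), [245.4, 288.1]), ((np.int32(307), np.int32(285), np.int32(25), np.int32(5), np.int32(74)), [318.4, 287.1]), ((np.int32(220), np.int32(286), np.int32(10), np.int32(7), np.int32(45)), [224.2, 288.5])]
t 100 [((np.int32(249), np.int32(115), np.int32(59), np.int32(30), np.int32(1444)), [278.5, 129.5]), ((np.int32(340), np.int32(134), np.int32(70), np.int32(45), np.int32(2273)), [375.1, 156.0]), ((np.int32(137), np.int32(138), np.int32(64), np.int32(33), np.int32(1892)), [168.6, 154.3]), ((np.int32(260), np.int32(169), np.int32(20), np.int32(21), np.int32(349)), [269.3, 179.1]), ((np.int32(269), np.int32(215), np.int32(17), np.int32(18), np.int3
[... 4093 characters left out ...]
, np.int32(16), np.int32(178)), [298.9, 153.6]), ((np.int32(284), np.int32(165), np.int32(16), np.int32(24), np.int32(157)), [291.3, 177.0]), ((np.int32(192), np.int32(187), np.int32(35), np.int32(35), np.int32(771)), [209.0, 204.1]), ((np.int32(244), np.int32(194), np.int32(19), np.int32(24), np.int32(329)), [252.7, 205.0]), ((np.int32(280), np.int32(198), np.int32(15), np.int32(18), np.int32(227)), [287.2, 206.5]), ((np.int32(281), np.int32(236), np.int32(20), np.int32(24), np.int32(414)), [290.6, 247.6]), ((np.int32(194), np.int32(248), np.int32(41), np.int32(51), np.int32(1571)), [214.6, 273.3]), ((np.int32(295), np.int32(281), np.int32(23), np.int32(29), np.int32(551)), [305.7, 295.0])]
```

View pics/t1.png

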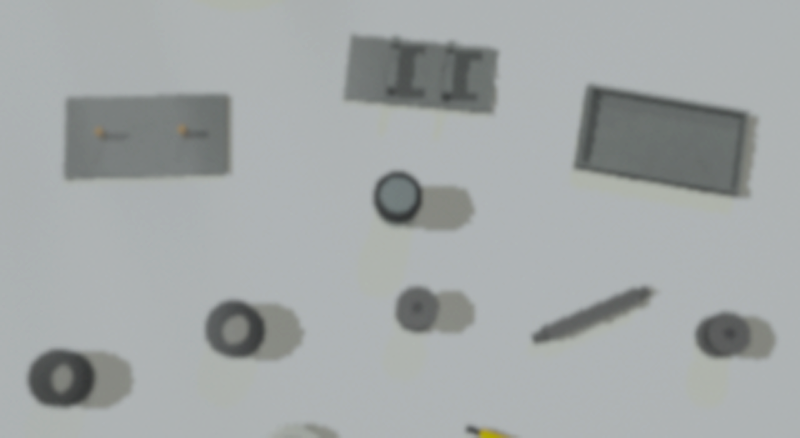

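View pics/s1.png

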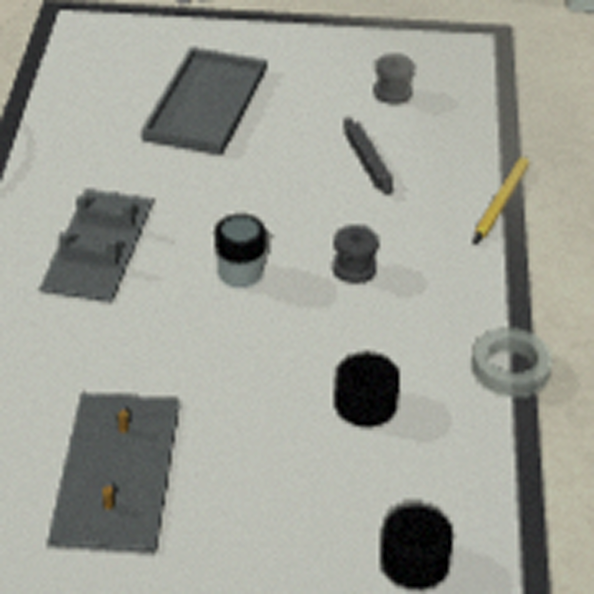

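```bash
python3 - <<'E'
from h import *
f=cams.grab_frame('top'); g=cams.grab_frame('side')
def find(im,pt,th):
    m=(im['color'].max(2)<th).astype('uint8')
    C,_=cv2.findContours(m,cv2.RETR_EXTERNAL,cv2.CHAIN_APPROX_NONE)
    c=min((c for c in C if 60<cv2.contourArea(c)<4000),key=lambda c:abs(cv2.pointPolygonTest(c,pt,True)) if cv2.pointPolygonTest(c,pt,True)<0 else 0)
    return cv2.convexHull(c)
def cen(h): M=cv2.moments(h.astype(np.float32)); return [M['m10']/M['m00'],M['m01']/M['m00']]
for n,t,s,z,ts in(('coreA',(134,251),(306,295),17.5,100),('coreB',(204,231),(290,247),17.5,100),('rolA',(277,224),(287,207),18,110),('rolB',(400,234),(299,154),18,110),('loupe',(269,178),(252,205),25,100)):
    for im,p,th in((f,t,100),(g,s,ts)):
        h=find(im,p,th); print(n,np.round(cen(h),1),np.round(cast(im,cen(h),z),1),np.round(cv2.boundingRect(h)))
for n,t,s,z in(('rack',(169,150),(214,273),6),('tray',(376,157),(242,160),14),('cradle',(260,128),(205,212),5),('shaft',(347,226),(291,177),7)):
    for im,p in((f,t),(g,s)):
        h=find(im,p,112)
        w=cast(im,h[:,0],z).astype(np.float32); r=cv2.minAreaRect(w); print(n,np.round(r[0],1),np.round(r[1],1),round(r[2],1),'cen',np.round(cen(w[:,None]),1))
for im,n in((f,'t'),(g,'s')):
    c=im['color'].astype(int); m=((c[:,:,2]-c[:,:,0]>25)).astype('uint8'); k,_,st,cc=cv2.connectedComponentsWithStats(m)
    for i in range(1,k):
        if 2<st[i,4]<80 and 120<cc[i][0]<240 and 130<cc[i][1]<310: print('post',n,cc[i],st[i],cast(im,cc[i],15 if n=='s' else 22))
E
```

```text
coreA [134.8 251.1] [[375.7 301. ]] [121 240  28  23]
coreA [305.7 295.1] [[375.9 303.2]] [295 282  23  27]
coreB [204.3 231.3] [[416.4 148.4]] [192 220  25  23]
coreB [290.6 247.6] [[416.2 151.7]] [281 236  20  24]
rolA [276.9 223.5] [[430.9 -13.4]] [269 215  17  18]
rolA [287.3 206.5] [[430.9  -9.9]] [281 198  14  18]
rolB [399.5 233.8] [[ 403.3 -283.8]] [388 225  23  18]
rolB [299.  153.5] [[ 403.5 -279.8]] [293 146  13  16]
loupe [269.3 179.1] [[531.    1.5]] [260 169  20  21]
loupe [252.8 205.1] [[528.2   1.7]] [245 195  17  22]
rack [599. 235.] [ 77.9 152. ] 0.7 cen [599.  235.1]
rack [599.4 241.2] [ 79.5 155.5] 0.6 cen [599.3 241.6]
tray [ 583.4 -245.7] [159.9  84. ] 78.5 cen [ 583.6 -245.3]
tray [ 585.2 -232.4] [167.   85.9] 78.6 cen [ 585.3 -232.4]
cradle [655.8 -22.8] [140.1  65.8] 83.4 cen [655.8 -22.5]
cradle [656.8 -17.1] [145.6  68.1] 83.7 cen [656.2 -17.6]
shaft [ 423.6 -171.2] [ 18.7 117.5] 21.9 cen [ 424.3 -172.5]
shaft [ 424.8 -166.7] [ 21.8 118.4] 21.9 cen [ 424.5 -165.8]
post t [182.5 151.5] [182 151   2   2   4] [[600.02993476 199.19568386]]
post s [217.         257.31578947] [216 254   3   7  19] [[599.8788856  201.64466583]]
post s [212.16666667 279.88888889] [211 277   3   7  18] [[600.23728046 276.25730509]]
```

```bash
cat > plan.py <<'E'
import numpy as np
def rows(c,*wp):
    y=np.radians(c[3]); X=np.array([np.cos(y),np.sin(y)]); Y=np.array([np.sin(y),-np.cos(y)])
    for w in wp:
        d=np.array(w[:2])-c[:2]; print(w,[round(float(v)/300,3) for v in (d@X,d@Y,c[2]-w[2])],round(-(w[3]-c[3])/360,4))
E
python3 - <<'E'
from plan import rows
a=(211.6,-534.7,225,21.6); b=(390,-300,200,60); d=(480,-30,200,90); e=(440,220,150,90)
rows(a,b);rows(b,d);rows(d,e)
rows(e,(375.8,302.1,80,90),(375.8,302.1,15,90))
E
```

```text
(390, -300, 200, 60) [0.841, -0.508, 0.083] -0.1067
(480, -30, 200, 90) [0.929, -0.19, 0.0] -0.0833
(440, 220, 150, 90) [0.833, -0.133, 0.167] 0.0
(375.8, 302.1, 80, 90) [0.274, -0.214, 0.233] 0.0
(375.8, 302.1, 15, 90) [0.274, -0.214, 0.45] 0.0
```

step_arm --pt "0.841 -0.508 0.083" --pt "0.841 -0.508 0.083" --pt "0.841 -0.508 0.083" --pt "0.841 -0.508 0.083" --pt "0.841 -0.508 0.083" --pt "0.841 -0.508 0.083" --turn '[-0.1067, -0.1067, -0.1067, -0.1067, -0.1067, -0.1067]' --fingers -1 --force 20

```text
time_s: 1.05
ee_pos: [391.3, -297.8, 199.9]
ee_rot: [-180.0, -0.0, 60.3]
force: [0.5, -0.1, -0.2]
gripper_width: 91.2
gripper_force: 0.0
```

step_arm --pt "0.929 -0.19 0" --pt "0.929 -0.19 0" --pt "0.929 -0.19 0" --pt "0.929 -0.19 0" --pt "0.929 -0.19 0" --pt "0.929 -0.19 0" --turn '[-0.0833, -0.0833, -0.0833, -0.0833, -0.0833, -0.0833]'

```text
time_s: 1.8
ee_pos: [480.7, -29.4, 200.1]
ee_rot: [180.0, 0.0, 90.2]
force: [0.1, -1.2, 0.7]
gripper_width: 91.2
gripper_force: 0.0
```

step_arm --pt "0.833 -0.133 0.167" --pt "0.833 -0.133 0.167" --pt "0.833 -0.133 0.167" --pt "0.833 -0.133 0.167" --pt "0.833 -0.133 0.167" --pt "0.833 -0.133 0.167" --turn '[0, 0, 0, 0, 0, 0]'

```text
time_s: 2.55
ee_pos: [440.6, 218.4, 149.9]
ee_rot: [-180.0, 0.1, 90.0]
force: [0.5, 0.1, 0.7]
gripper_width: 91.0
gripper_force: 0.0
```

step_arm --pt "0.274 -0.214 0.233" --pt "0.274 -0.214 0.233" --pt "0.274 -0.214 0.233" --pt "0.274 -0.214 0.233" --pt "0.274 -0.214 0.233" --pt "0.274 -0.214 0.233" --turn '[0, 0, 0, 0, 0, 0]'

```text
time_s: 3.3
ee_pos: [377.3, 301.2, 80.9]
ee_rot: [179.9, -0.1, 89.9]
force: [-0.3, 0.6, 0.1]
gripper_width: 91.3
gripper_force: 0.0
```

```bash
python3 - <<'E'
from h import *
s=env.state(); print(s['time_s'],np.round(s['ee_pos'],1),np.round(s['ee_rot'],1),np.round(s['qpos'],1))
f=cams.grab_frame('side'); crop(f,'s2.png',220,180,160,150,4)
E
```

```text
3.3 [377.3 301.2  80.9] [ 1.799e+02 -1.000e-01  8.990e+01] [ 37.2  18.5 113.2  -0.   48.2  37.4]
```

View pics/s2.png

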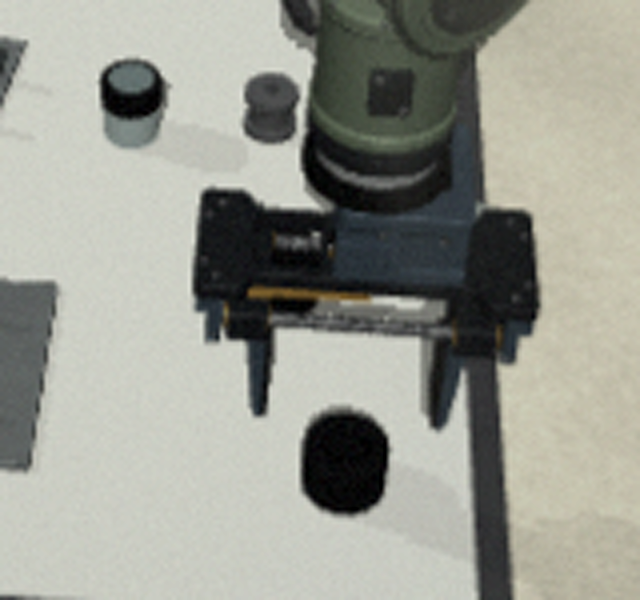

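Crop: the fingertips at (258,410) and (437,425) straddle the core at (344,460), centred. Descending and closing.

step_arm --pt "0 0 0.07" --pt "0 0 0.14" --pt "0 0 0.19" --pt "0 0 0.217" --pt "0 0 0.217" --pt "0 0 0.217" --turn '[0, 0, 0, 0, 0, 0]'

```text
time_s: 4.1
ee_pos: [376.5, 302.1, 15.5]
ee_rot: [179.9, -0.0, 90.0]
force: [0.0, -0.3, 0.2]
gripper_width: 91.1
gripper_force: 0.0
```

step_arm --pt "0 0 0" --pt "0 0 0" --pt "0 0 0" --pt "0 0 0" --pt "0 0 0" --pt "0 0 0" --pt "0 0 0" --pt "0 0 0" --turn '[0, 0, 0, 0, 0, 0, 0, 0]' --fingers 1 --force 15

```text
time_s: 5.1
ee_pos: [376.0, 301.8, 14.9]
ee_rot: [-180.0, 0.0, 90.0]
force: [-0.0, -0.4, 0.7]
gripper_width: 49.8
gripper_force: 15.0
```

```bash
python3 - <<'E'
from plan import rows
e=(375.8,302.1,15,90)
rows(e,(375.8,302.1,110,90),(600,275.5,110,90),(600,275.5,22.5,90))
p=(600,275.5,22.5,90)
rows(p,(600,275.5,110,90),(416.3,150,110,90),(416.3,150,15,90))
q=(416.3,150,15,90)
rows(q,(416.3,150,110,90),(600,199.5,110,90),(600,199.5,22.5,90))
E
```

```text
(375.8, 302.1, 110, 90) [0.0, 0.0, -0.317] 0.0
(600, 275.5, 110, 90) [-0.089, 0.747, -0.317] 0.0
(600, 275.5, 22.5, 90) [-0.089, 0.747, -0.025] 0.0
(600, 275.5, 110, 90) [0.0, 0.0, -0.292] 0.0
(416.3, 150, 110, 90) [-0.418, -0.612, -0.292] 0.0
(416.3, 150, 15, 90) [-0.418, -0.612, 0.025] 0.0
(416.3, 150, 110, 90) [0.0, 0.0, -0.317] 0.0
(600, 199.5, 110, 90) [0.165, 0.612, -0.317] 0.0
(600, 199.5, 22.5, 90) [0.165, 0.612, -0.025] 0.0
```

Gripped (49.8 mm). Lift, carry to above the post, and look.

step_arm --pt "0 0 -0.12" --pt "0 0 -0.25" --pt "0 0 -0.317" --pt "-0.015 0.12 -0.317" --pt "-0.035 0.29 -0.317" --pt "-0.055 0.46 -0.317" --pt "-0.075 0.63 -0.317" --pt "-0.089 0.747 -0.317" --pt "-0.089 0.747 -0.317" --pt "-0.089 0.747 -0.25" --pt "-0.089 0.747 -0.18" --pt "-0.089 0.747 -0.14" --pt "-0.089 0.747 -0.14" --pt "-0.089 0.747 -0.14" --turn '[0, 0, 0, 0, 0, 0, 0, 0, 0, 0, 0, 0, 0, 0]'

```text
time_s: 6.85
ee_pos: [600.4, 275.4, 57.7]
ee_rot: [179.9, -0.0, 90.0]
force: [-0.4, -0.2, -1.1]
gripper_width: 49.6
gripper_force: 15.0
```

```bash
python3 - <<'E'
from h import *
f=cams.grab_frame('side'); crop(f,'s3.png',150,190,150,130,4)
E
```

```text
(no output)
```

View pics/s3.png

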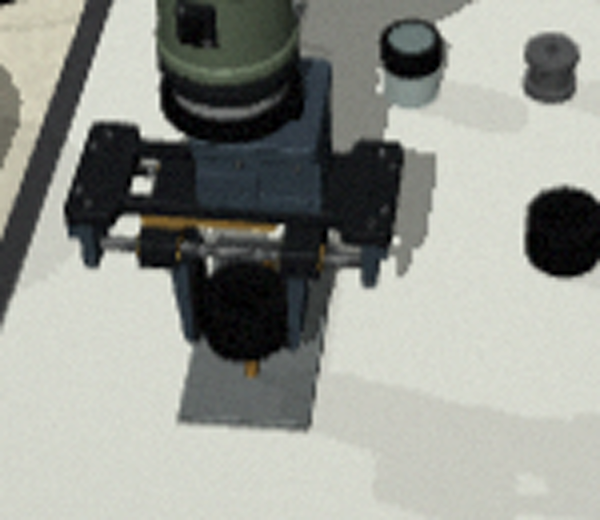

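```bash
python3 - <<'E'
from h import *
f=cams.grab_frame('side')
for P in((600,275.5,15),(600,275.5,60),(600,275.5,42.7)): print(P,(proj(f,P)[0]-[150,190])*4)
E
```

```text
(600, 275.5, 15) [249.25824482 358.62195545]
(600, 275.5, 60) [245.7342449  307.38676317]
(600, 275.5, 42.7) [247.11049705 327.37557729]
```

Crop: the core at (244,310) sits above the post at (252,368), which matches the predicted projections to about 2 mm. Lower and release.

step_arm --pt "0 0 0.03" --pt "0 0 0.06" --pt "0 0 0.09" --pt "0 0 0.11" --pt "0 0 0.118" --pt "0 0 0.118" --pt "0 0 0.118" --turn '[0, 0, 0, 0, 0, 0, 0]'

```text
time_s: 7.82
ee_pos: [600.4, 275.2, 21.8]
ee_rot: [180.0, -0.0, 90.0]
force: [0.1, -0.3, 0.1]
gripper_width: 49.8
gripper_force: 15.0
```

step_arm --pt "0 0 0" --pt "0 0 0" --pt "0 0 0" --pt "0 0 0" --pt "0 0 0" --pt "0 0 -0.05" --pt "0 0 -0.17" --pt "0 0 -0.295" --pt "0 0 -0.295" --turn '[0, 0, 0, 0, 0, 0, 0, 0, 0]' --fingers -1

```text
time_s: 8.95
ee_pos: [602.5, 276.2, 115.0]
ee_rot: [179.5, -0.2, 90.0]
force: [-0.0, 0.3, 0.0]
gripper_width: 91.3
gripper_force: 0.0
```

step_arm --pt "-0.1 -0.15 0" --pt "-0.2 -0.3 0" --pt "-0.3 -0.45 0" --pt "-0.418 -0.612 0" --pt "-0.418 -0.612 0.1" --pt "-0.418 -0.612 0.2" --pt "-0.418 -0.612 0.28" --pt "-0.418 -0.612 0.317" --pt "-0.418 -0.612 0.317" --pt "-0.418 -0.612 0.317" --turn '[0, 0, 0, 0, 0, 0, 0, 0, 0, 0]'

```text
time_s: 10.2
ee_pos: [417.1, 149.9, 15.6]
ee_rot: [179.9, -0.0, 90.0]
force: [-0.2, -0.6, -0.3]
gripper_width: 91.0
gripper_force: 0.0
```

step_arm --pt "0 0 0" --pt "0 0 0" --pt "0 0 0" --pt "0 0 0" --pt "0 0 0" --pt "0 0 0" --pt "0 0 0" --turn '[0, 0, 0, 0, 0, 0, 0]' --fingers 1

```text
time_s: 11.08
ee_pos: [416.5, 149.7, 15.0]
ee_rot: [-180.0, 0.0, 90.0]
force: [-0.2, 0.3, 0.9]
gripper_width: 49.2
gripper_force: 15.0
```

step_arm --pt "0 0 -0.12" --pt "0 0 -0.25" --pt "0 0 -0.317" --pt "0.03 0.12 -0.317" --pt "0.08 0.29 -0.317" --pt "0.12 0.46 -0.317" --pt "0.165 0.612 -0.317" --pt "0.165 0.612 -0.317" --pt "0.165 0.612 -0.25" --pt "0.165 0.612 -0.18" --pt "0.165 0.612 -0.14" --pt "0.165 0.612 -0.14" --pt "0.165 0.612 -0.14" --turn '[0, 0, 0, 0, 0, 0, 0, 0, 0, 0, 0, 0, 0]'

```text
time_s: 12.7
ee_pos: [600.4, 199.3, 57.7]
ee_rot: [179.9, -0.0, 90.0]
force: [-0.1, -0.6, -0.2]
gripper_width: 49.4
gripper_force: 15.0
```

```bash
python3 - <<'E'
from h import *
f=cams.grab_frame('side'); crop(f,'s4.png',150,190,150,130,4)
print((proj(f,(600,199.5,15))[0]-[150,190])*4,(proj(f,(600,199.5,60))[0]-[150,190])*4)
E
```

```text
[268.32180871 266.77963216] [265.39758539 215.94324859]
```

View pics/s4.png

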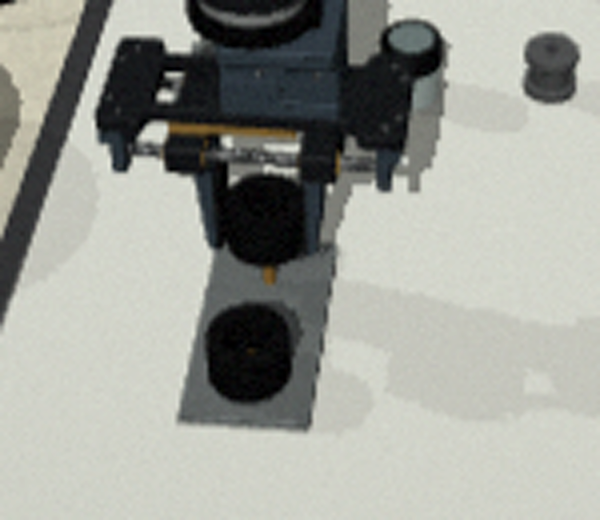

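First core is flat on its plate, with its post visible at (251,350). The second core at (262,220) is above its post at (268,272).

```bash
python3 - <<'E'
from plan import rows
rows((600,199.5,110,90),(431,-11.7,110,78.5),(431,-11.7,24,78.5))
rows((431,-11.7,24,78.5),(431,-11.7,110,78.5),(589.2,-216.5,110,78.5),(589.2,-216.5,60,78.5),(589.2,-216.5,28.5,78.5))
rows((589.2,-216.5,110,78.5),(403.4,-281.8,110,78.5),(403.4,-281.8,24,78.5))
rows((403.4,-281.8,24,78.5),(578.8,-267.5,110,78.5),(578.8,-267.5,60,78.5),(578.8,-267.5,28.5,78.5))
rows((578.8,-267.5,110,78.5),(424.4,-169,110,111.9),(424.4,-169,13,111.9))
rows((424.4,-169,13,111.9),(424.4,-169,130,111.9),(656,-21.5,130,83.5),(656,-21.5,60,83.5),(656,-21.5,33.5,83.5))
E
```

```text
(431, -11.7, 110, 78.5) [-0.704, -0.563, 0.0] 0.0319
(431, -11.7, 24, 78.5) [-0.704, -0.563, 0.287] 0.0319
(431, -11.7, 110, 78.5) [0.0, 0.0, -0.287] -0.0
(589.2, -216.5, 110, 78.5) [-0.564, 0.653, -0.287] -0.0
(589.2, -216.5, 60, 78.5) [-0.564, 0.653, -0.12] -0.0
(589.2, -216.5, 28.5, 78.5) [-0.564, 0.653, -0.015] -0.0
(403.4, -281.8, 110, 78.5) [-0.337, -0.564, 0.0] -0.0
(403.4, -281.8, 24, 78.5) [-0.337, -0.564, 0.287] -0.0
(578.8, -267.5, 110, 78.5) [0.163, 0.563, -0.287] -0.0
(578.8, -267.5, 60, 78.5) [0.163, 0.563, -0.12] -0.0
(578.8, -267.5, 28.5, 78.5) [0.163, 0.563, -0.015] -0.0
(424.4, -169, 110, 111.9) [0.219, -0.57, 0.0] -0.0928
(424.4, -169, 13, 111.9) [0.219, -0.57, 0.323] -0.0928
(424.4, -169, 130, 111.9) [0.0, 0.0, -0.39] -0.0
(656, -21.5, 130, 83.5) [0.168, 0.9, -0.39] 0.0789
(656, -21.5, 60, 83.5) [0.168, 0.9, -0.157] 0.0789
(656, -21.5, 33.5, 83.5) [0.168, 0.9, -0.068] 0.0789
```

step_arm --pt "0 0 0.03" --pt "0 0 0.06" --pt "0 0 0.09" --pt "0 0 0.11" --pt "0 0 0.118" --pt "0 0 0.118" --pt "0 0 0.118" --turn '[0, 0, 0, 0, 0, 0, 0]'

```text
time_s: 13.62
ee_pos: [600.4, 199.3, 21.8]
ee_rot: [180.0, -0.0, 90.0]
force: [-0.3, 0.5, 0.3]
gripper_width: 49.5
gripper_force: 15.0
```

step_arm --pt "0 0 0" --pt "0 0 0" --pt "0 0 0" --pt "0 0 0" --pt "0 0 0" --pt "0 0 -0.05" --pt "0 0 -0.17" --pt "0 0 -0.295" --pt "0 0 -0.295" --turn '[0, 0, 0, 0, 0, 0, 0, 0, 0]' --fingers -1

```text
time_s: 14.75
ee_pos: [602.6, 200.0, 114.7]
ee_rot: [179.5, -0.1, 90.0]
force: [-0.6, 0.4, -0.7]
gripper_width: 90.8
gripper_force: 0.0
```

step_arm --pt "-0.15 -0.12 0" --pt "-0.3 -0.24 0" --pt "-0.45 -0.36 0" --pt "-0.6 -0.48 0" --pt "-0.704 -0.563 0" --pt "-0.704 -0.563 0" --pt "-0.704 -0.563 0.1" --pt "-0.704 -0.563 0.2" --pt "-0.704 -0.563 0.26" --pt "-0.704 -0.563 0.287" --pt "-0.704 -0.563 0.287" --pt "-0.704 -0.563 0.287" --pt "-0.704 -0.563 0.287" --turn '[0.0319, 0.0319, 0.0319, 0.0319, 0.0319, 0.0319, 0.0319, 0.0319, 0.0319, 0.0319, 0.0319, 0.0319, 0.0319]' --fingers -0.5

```text
time_s: 16.38
ee_pos: [431.8, -12.0, 24.6]
ee_rot: [179.9, -0.0, 78.5]
force: [0.3, -0.3, -0.3]
gripper_width: 68.5
gripper_force: 0.0
```

step_arm --pt "0 0 0" --pt "0 0 0" --pt "0 0 0" --pt "0 0 0" --pt "0 0 0" --pt "0 0 0" --pt "0 0 0" --turn '[0, 0, 0, 0, 0, 0, 0]' --fingers 1 --force 25

```text
time_s: 17.25
ee_pos: [431.1, -12.0, 24.0]
ee_rot: [-180.0, 0.0, 78.5]
force: [-1.3, 0.2, 2.4]
gripper_width: 36.9
gripper_force: 25.0
```

step_arm --pt "0 0 -0.08" --pt "0 0 -0.19" --pt "0 0 -0.287" --pt "-0.1 0.11 -0.287" --pt "-0.2 0.23 -0.287" --pt "-0.3 0.35 -0.287" --pt "-0.4 0.46 -0.287" --pt "-0.5 0.58 -0.287" --pt "-0.564 0.653 -0.287" --pt "-0.564 0.653 -0.287" --pt "-0.564 0.653 -0.22" --pt "-0.564 0.653 -0.15" --pt "-0.564 0.653 -0.12" --pt "-0.564 0.653 -0.12" --pt "-0.564 0.653 -0.12" --turn '[0, 0, 0, 0, 0, 0, 0, 0, 0, 0, 0, 0, 0, 0, 0]'

```text
time_s: 19.12
ee_pos: [589.9, -216.7, 60.8]
ee_rot: [179.9, 0.0, 78.5]
force: [-0.1, 0.0, -0.9]
gripper_width: 37.1
gripper_force: 25.0
```

```bash
python3 - <<'E'
from h import *
f=cams.grab_frame('side'); g=cams.grab_frame('top')
cv2.imwrite('pics/a.png',f['color'])
a=cv2.resize(f['color'][100:300,170:320],None,fx=2.6,fy=2.6,interpolation=2); b=cv2.resize(g['color'][90:290,110:260],None,fx=2.6,fy=2.6,interpolation=2)
cv2.imwrite('pics/c5.png',np.hstack([a,b])); print((proj(f,(589,-216.5,36))[0]-[170,100])*2.6)
E
```

```text
[182.18007335 147.218659  ]
```

View pics/c5.png

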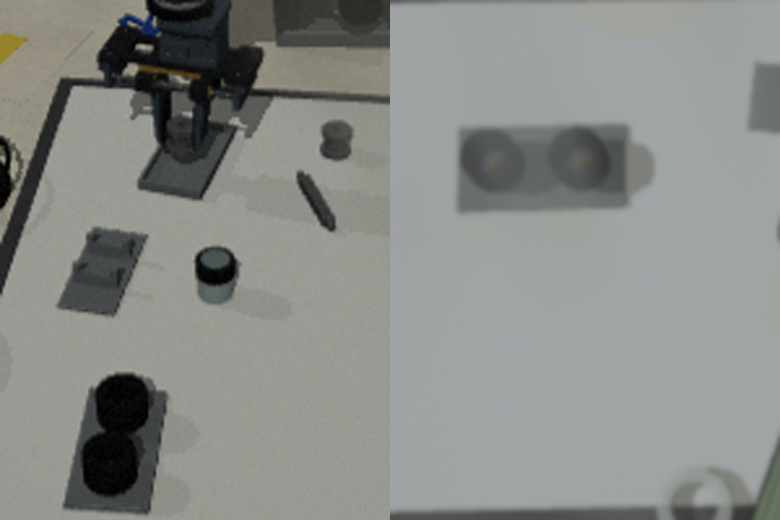

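Both cores are on their posts, which show inside the bores at (495,160) and (580,158) in the top half of the picture. The roller is upright over the tray at (182,135).

step_arm --pt "0 0 0.03" --pt "0 0 0.06" --pt "0 0 0.085" --pt "0 0 0.1" --pt "0 0 0.105" --pt "0 0 0.105" --pt "0 0 0.105" --turn '[0, 0, 0, 0, 0, 0, 0]'

```text
time_s: 20.1
ee_pos: [589.7, -216.9, 28.7]
ee_rot: [180.0, 0.0, 78.5]
force: [0.3, 0.0, -1.4]
gripper_width: 37.0
gripper_force: 25.0
```

step_arm --pt "0 0 0" --pt "0 0 0" --pt "0 0 0" --pt "0 0 0" --pt "0 0 -0.05" --pt "0 0 -0.17" --pt "0 0 -0.272" --pt "0 0 -0.272" --turn '[0, 0, 0, 0, 0, 0, 0, 0]' --fingers -0.5

```text
time_s: 21.1
ee_pos: [591.4, -217.6, 113.9]
ee_rot: [179.6, 0.1, 78.5]
force: [0.5, -0.4, 0.4]
gripper_width: 68.5
gripper_force: 0.0
```

step_arm --pt "-0.08 -0.14 0" --pt "-0.17 -0.28 0" --pt "-0.25 -0.42 0" --pt "-0.337 -0.564 0" --pt "-0.337 -0.564 0" --pt "-0.337 -0.564 0.1" --pt "-0.337 -0.564 0.2" --pt "-0.337 -0.564 0.26" --pt "-0.337 -0.564 0.287" --pt "-0.337 -0.564 0.287" --pt "-0.337 -0.564 0.287" --pt "-0.337 -0.564 0.287" --turn '[0, 0, 0, 0, 0, 0, 0, 0, 0, 0, 0, 0]'

```text
time_s: 22.6
ee_pos: [404.0, -282.5, 24.7]
ee_rot: [179.9, 0.0, 78.5]
force: [0.4, -0.6, -0.1]
gripper_width: 68.7
gripper_force: 0.0
```

step_arm --pt "0 0 0" --pt "0 0 0" --pt "0 0 0" --pt "0 0 0" --pt "0 0 0" --pt "0 0 0" --pt "0 0 0" --turn '[0, 0, 0, 0, 0, 0, 0]' --fingers 1

```text
time_s: 23.48
ee_pos: [403.5, -282.2, 24.0]
ee_rot: [180.0, 0.0, 78.5]
force: [0.5, 0.7, 2.1]
gripper_width: 37.0
gripper_force: 25.0
```

step_arm --pt "0 0 -0.08" --pt "0 0 -0.19" --pt "0 0 -0.287" --pt "0.03 0.11 -0.287" --pt "0.06 0.23 -0.287" --pt "0.1 0.35 -0.287" --pt "0.13 0.46 -0.287" --pt "0.163 0.563 -0.287" --pt "0.163 0.563 -0.287" --pt "0.163 0.563 -0.22" --pt "0.163 0.563 -0.15" --pt "0.163 0.563 -0.12" --pt "0.163 0.563 -0.12" --pt "0.163 0.563 -0.12" --turn '[0, 0, 0, 0, 0, 0, 0, 0, 0, 0, 0, 0, 0, 0]'

```text
time_s: 25.22
ee_pos: [579.0, -268.2, 60.8]
ee_rot: [179.9, 0.0, 78.5]
force: [0.3, -0.3, -1.6]
gripper_width: 37.1
gripper_force: 25.0
```

```bash
python3 - <<'E'
from h import *
f=cams.grab_frame('side'); crop(f,'s6.png',200,110,120,100,5)
E
```

```text
(no output)
```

View pics/s6.png

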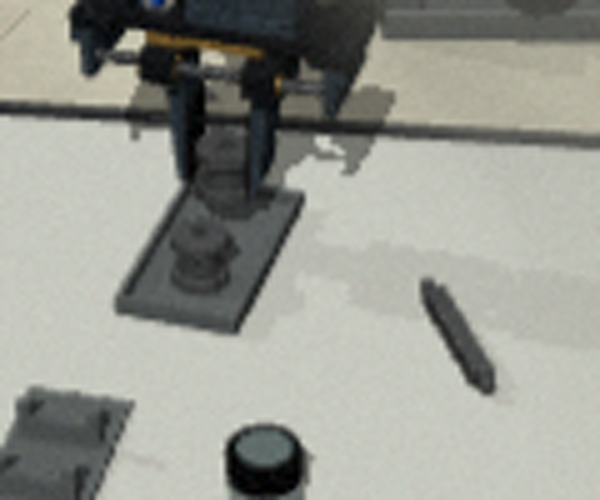

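First roller stands upright in the tray at (200,255), and the second hangs behind it at (222,165). Place it, then approach the shaft.

step_arm --pt "0 0 0.03" --pt "0 0 0.06" --pt "0 0 0.085" --pt "0 0 0.1" --pt "0 0 0.105" --pt "0 0 0.105" --pt "0 0 0.105" --turn '[0, 0, 0, 0, 0, 0, 0]'

```text
time_s: 26.15
ee_pos: [579.0, -268.0, 28.7]
ee_rot: [180.0, 0.0, 78.5]
force: [0.3, 0.2, -0.9]
gripper_width: 37.0
gripper_force: 25.0
```

step_arm --pt "0 0 0" --pt "0 0 0" --pt "0 0 0" --pt "0 0 0" --pt "0 0 -0.05" --pt "0 0 -0.17" --pt "0 0 -0.272" --pt "0 0 -0.272" --turn '[0, 0, 0, 0, 0, 0, 0, 0]' --fingers -0.5

```text
time_s: 27.15
ee_pos: [580.7, -268.8, 114.0]
ee_rot: [179.6, 0.1, 78.5]
force: [0.2, -0.2, 0.4]
gripper_width: 68.3
gripper_force: 0.0
```

step_arm --pt "0.05 -0.14 0" --pt "0.1 -0.28 0" --pt "0.16 -0.42 0" --pt "0.219 -0.57 0" --pt "0.219 -0.57 0" --pt "0.219 -0.57 0.1" --pt "0.219 -0.57 0.2" --pt "0.219 -0.57 0.26" --pt "0.219 -0.57 0.3" --pt "0.219 -0.57 0.32" --pt "0.219 -0.57 0.32" --pt "0.219 -0.57 0.32" --pt "0.219 -0.57 0.32" --turn '[-0.0928, -0.0928, -0.0928, -0.0928, -0.0928, -0.0928, -0.0928, -0.0928, -0.0928, -0.0928, -0.0928, -0.0928, -0.0928]'

```text
time_s: 28.78
ee_pos: [424.6, -169.6, 14.6]
ee_rot: [179.9, 0.1, 111.9]
force: [0.7, 0.7, 0.3]
gripper_width: 68.2
gripper_force: 0.0
```

step_arm --pt "0 0 0" --pt "0 0 0" --pt "0 0 0" --pt "0 0 0" --pt "0 0 0" --pt "0 0 0" --pt "0 0 0" --pt "0 0 0" --pt "0 0 0" --turn '[0, 0, 0, 0, 0, 0, 0, 0, 0]' --fingers 1 --force 35

```text
time_s: 29.9
ee_pos: [424.4, -169.5, 14.1]
ee_rot: [180.0, 0.0, 111.9]
force: [0.6, -0.1, 0.0]
gripper_width: 14.0
gripper_force: 35.0
```

step_arm --pt "0 0 -0.08" --pt "0 0 -0.19" --pt "0 0 -0.3" --pt "0 0 -0.39" --pt "0.03 0.15 -0.39" --pt "0.06 0.3 -0.39" --pt "0.09 0.45 -0.39" --pt "0.12 0.6 -0.39" --pt "0.15 0.75 -0.39" --pt "0.168 0.9 -0.39" --pt "0.168 0.9 -0.39" --pt "0.168 0.9 -0.3" --pt "0.168 0.9 -0.22" --pt "0.168 0.9 -0.17" --pt "0.168 0.9 -0.157" --pt "0.168 0.9 -0.157" --pt "0.168 0.9 -0.157" --turn '[0, 0, 0, 0, 0.0789, 0.0789, 0.0789, 0.0789, 0.0789, 0.0789, 0.0789, 0.0789, 0.0789, 0.0789, 0.0789, 0.0789, 0.0789]'

```text
time_s: 32.02
ee_pos: [656.6, -22.0, 62.2]
ee_rot: [179.9, 0.0, 83.5]
force: [-0.7, 1.0, -1.1]
gripper_width: 13.8
gripper_force: 35.0
```

```bash
python3 - <<'E'
from h import *
f=cams.grab_frame('side'); crop(f,'s7.png',170,130,120,100,6)
E
```

```text
(no output)
```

View pics/s7.png

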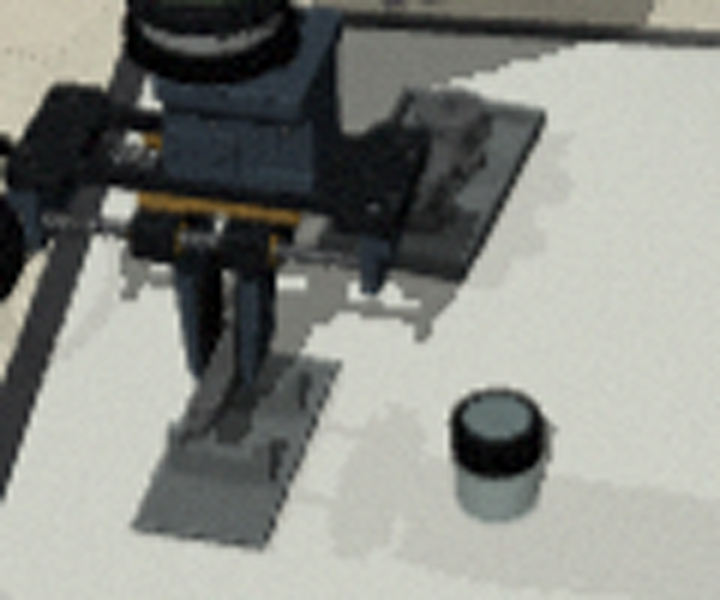

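```bash
python3 - <<'E'
from h import *
f=cams.grab_frame('side'); a=np.radians(83.5); Y=np.array([np.cos(a),np.sin(a)]); X=np.array([np.sin(a),-np.cos(a)]); c=np.array([656,-21.5])
for n,x,y,z in(('shaft +end',0,57,55),('shaft mid',0,0,55),('shaft end if down',0,57,27),('prong-x',-21,30,30),('prong+x',21,30,30),('plate -x+y',-32,70,5),('plate +x+y',32,70,5),('plate -x-y',-32,-70,5),):
    # tray-x positive direction taken as +x world
    print(n,np.round((proj(f,[*(c+x*X+y*Y),z])[0]-[170,130])*6))
E
```

```text
shaft +end [197. 428.]
shaft mid [232. 353.]
shaft end if down [201. 475.]
prong-x [260. 439.]
prong+x [174. 427.]
plate -x+y [263. 538.]
plate +x+y [129. 519.]
plate -x-y [337. 355.]
```

Predictions against the crop: the shaft end is at (190,435), expected (197,428); the prongs are at (173,430) and (275,440), expected (174,427) and (260,439). The shaft sits about 4 mm too far in +x, so shift by −3.6 mm and lower.

step_arm --pt "0.003 -0.012 0.01" --pt "0.003 -0.012 0.03" --pt "0.003 -0.012 0.05" --pt "0.003 -0.012 0.07" --pt "0.003 -0.012 0.083" --pt "0.003 -0.012 0.088" --pt "0.003 -0.012 0.088" --pt "0.003 -0.012 0.088" --turn '[0, 0, 0, 0, 0, 0, 0, 0]'

```text
time_s: 33.12
ee_pos: [652.6, -20.6, 35.0]
ee_rot: [180.0, 0.0, 83.5]
force: [0.3, 0.3, -1.5]
gripper_width: 13.5
gripper_force: 35.0
```

```bash
python3 - <<'E'
from h import *
f=cams.grab_frame('side'); crop(f,'s8.png',170,130,120,100,6)
E
```

```text
(no output)
```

View pics/s8.png

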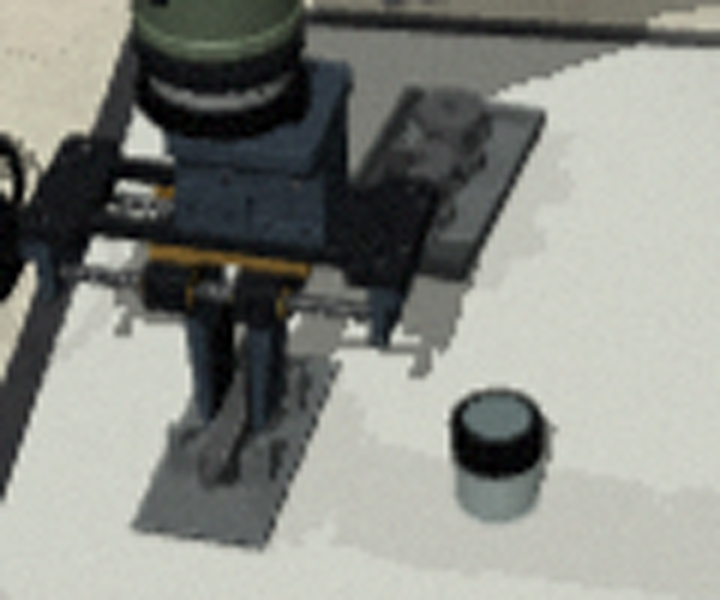

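The shaft at (220,450) lies centred between the prongs at (173,430) and (275,440). Release and retreat.

step_arm --pt "0 0 0.002" --pt "0 0 0.002" --pt "0 0 0.002" --turn '[0, 0, 0]'

```text
time_s: 33.55
ee_pos: [652.5, -20.6, 34.2]
ee_rot: [180.0, 0.0, 83.5]
force: [0.6, 0.2, -1.9]
gripper_width: 13.3
gripper_force: 35.0
```

step_arm --pt "0 0 0" --pt "0 0 0" --pt "0 0 0" --pt "0 0 0" --pt "0 0 0" --pt "0 0 -0.04" --pt "0 0 -0.12" --pt "0 0 -0.25" --pt "0 0 -0.4" --pt "0 0 -0.5" --pt "0 0 -0.5" --turn '[0, 0, 0, 0, 0, 0, 0, 0, 0, 0, 0]' --fingers -0.5

```text
time_s: 34.92
ee_pos: [654.1, -20.7, 188.0]
ee_rot: [179.6, -0.0, 83.5]
force: [0.3, -0.8, -0.9]
gripper_width: 68.5
gripper_force: 0.0
```

step_arm --pt "0 -0.2 0" --pt "0 -0.4 0" --pt "0 -0.6 0" --pt "0 -0.8 0" --pt "0 -0.95 0" --pt "0 -0.95 0" --pt "0 -0.95 0" --turn '[0, 0, 0, 0, 0, 0, 0]'

```text
time_s: 35.8
ee_pos: [369.9, 11.6, 184.0]
ee_rot: [180.0, 0.0, 83.5]
force: [0.7, -0.4, 0.6]
gripper_width: 68.1
gripper_force: 0.0
```

```bash
python3 - <<'E'
from h import *
f=cams.grab_frame('side'); g=cams.grab_frame('top')
a=cv2.resize(f['color'][130:310,180:310],None,fx=3,fy=3,interpolation=2); b=cv2.resize(g['color'][100:280,250:390],None,fx=2.8,fy=3,interpolation=2)
cv2.imwrite('pics/c9.png',np.hstack([a,b])[:600,:800])
E
```

```text
(no output)
```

View pics/c9.png

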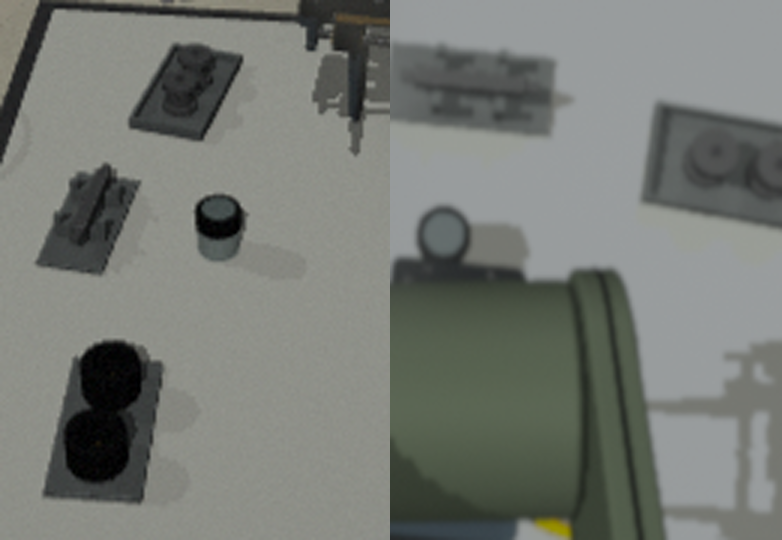

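The final view shows the shaft in both saddles at (92,200), both rollers upright in the tray at (180,95) and (195,60), both cores on the rack, and the loupe undisturbed.

```bash
python3 -c "
from workcell import env
print(env.job_done())"
```

```text
the job is handed in; nothing more can be done
None
```

I handed the job in at about 36 s: in the last camera views the cores are on the rack posts, the rollers upright in the tray, the shaft in both saddles, and the loupe was left alone; no verdict came back.

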